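# Jack up the headlamp and hold it

### The arm

A 6-joint arm with a two-finger parallel gripper is mounted at the origin on the work surface. World frame = base frame: x ahead of the robot, y to its left, z up, the work surface at z = 0. Lengths are in m, angles in rad, forces in N, time in s.
With the tool pointing down it reaches from about 0.35 to 0.925 m from the base axis. Payload 6.4 kg.
Tool frame: the origin (TCP) lies midway between the tips of the shut fingers; the grasp point (between the pads) lies 19 mm behind it (env.grip_point_offset is the distance from the TCP to the grasp point, in m); z points along the fingers, y is the direction in which the jaws open and shut (so a half turn about z gives the same grasp; the last joint's range is limited). The gripper opens to 85 mm and grips with 20 to 120 N. Pads are 22 mm wide; open, the fingers measure 114 mm over their backs; the gripper's body (76 mm by 85 mm) begins 54 mm behind the grasp point. The pads swing forward as they close: fully open they stand 13 mm farther back than shut.
Start: joints at [1.07, 0.245, 1.558, -0, 1.339, -0.174], TCP at [0.209, 0.616, 0.231] pointing down, gripper open.
Joint ranges: [-3.13, 3.13], [-1.02, 2.26], [0.13, 2.54], [-0.95, 4.09], [0.21, 2.88], [-2.74, 2.74]. Speed limits (rad/s): [2.57, 2.57, 3.14, 3.14, 3.14, 3.14].

### API

Orientations are given as a unit quaternion [w, x, y, z].
In Python, from bench import env, eyes gives the robot as it stands. The module is installed in compiled form; this text tells all that it offers.
- The arm moves only by the tool arm_command, never from a script. Its argument "series" is a list of rows, each a list of 5 numbers: the shift along the tool's x, y, z in m, then the turn about the tool's z in degrees, then the closure, from -1 (fully open) to 1 (shut). In form: [[x, y, z, spin, hand], ...]. A call has 1 to 12 rows; each row shifts and turns the pose as measured when the row begins, along the tool's axes as they then stand; what a row does not reach is not made up. A row lasts 1/8 s, in which the tool goes at most 62.5 mm and 10.7 degrees, less where a joint would pass 70% of its speed; a pose out of reach is approached as far as the arm can. A call is refused whole if a number of a shift passes 0.0625 or a number of a turn 10.7, either way. A call with a gripper value outside its range is refused whole. The fingers move at their own pace and stop on an object; "force" is the grip in N (left out, the last holds). Time passes only in rows, so rows that do not move let the fingers close. It gives the time, the measured TCP pose, the force and the opening at its end, in the units of the state.
- env.read_state(): the state, without advancing time (a new reading comes with each control period).
- eyes.capture(name): name is "scene" or "top"; returns a dict with "color" (420x560x3 uint8, blue, green, red), "intrinsics" (3x3 intrinsics, pixels), "eye" and "rotation" of the camera in the world. Camera axes: x right, y up, looking along -z (the intrinsics and any distortion apply to the point x, -y, -z); pixel columns grow to the right and rows downward; lengths in m; the calibration is good to about 2 mm. A picture is of the moment at which its call begins. There is no depth.
- env.hand_in(): hands the job in, once; it reports no verdict.
The state is a dict: "t": time; "q": joint angles; "qvel": joint speeds; "tau": joint torques, N m; "tool_pos": TCP position; "tool_rot": TCP orientation; "ft_force": force on the tool from outside, world axes, zero at the start; "wrist_torque": the same for the moment, N m; "width": opening from 0.0 (shut) to 1.0 (fully open).
Only numpy, scipy, OpenCV 4.12 (cv2) and the standard library are available. Lean on these libraries where they do the work, as an engineer would, in place of code of your own. Each camera call takes 0.05 s, during which the arm holds its last target. There are 200 camera calls.

### The job

Set the red lever jack on the bench with its saddle centred under the yellow lift pad of the headlamp, and let go of it. Pump the blue handle once as a trial lift: push it right down so that the lamp comes up, and let it come all the way back up so that the lamp settles. Then push the handle right down again and finish there, still holding it down with the lamp up on the saddle; do not touch the lamp or its cradle with the arm, keep the jack upright, and leave the mug, the polish jar and the sander where they stand.

Things in the scene. Friction and masses are not known exactly. Their poses are not given: they have to be found in the camera images.
- jack: Loose red lever jack, about 0.86 kg. Origin: on its underside; +x points along the jack to the saddle end, z up. Base plate 10 mm thick, x -160 to +115 mm, y +-40 mm. Along x: saddle at +85, gripping post at +12, handle pivot at -33 mm (50 mm above the underside); the handle rises backwards (-x) from the pivot. Centre of mass close to the post.
- jack_post (a point): Gripping post of the jack: dark upright block, 50 mm long in the jack's x, 22 mm thick in its y, from the base plate up to 105 mm; this point is on its centre line, 85 mm above the jack's underside (20 mm below the top of the post). Same axes as jack. Grip it across the 22 mm. The saddle's centre lies 73 mm ahead of it in the jack's +x.
- saddle_top (a point): Centre of the top face of the jack's steel saddle, a disc of 44 mm diameter, 10 mm thick. Its top is 57 mm above the jack's underside with the handle up and rises straight up by 46 mm per rad of handle, to 85 mm. Same axes as jack.
- pump_handle (a joint): Angle of the jack's pump handle, rad: 0 fully up (handle rises at 40 degrees from its pivot), 0.61 fully down on its stop (5 degrees above level). A spring brings it back to 0 when let go, within about a second. With the lamp on the saddle it takes about 5 to 10 N at the blue paddle to push it down.
- handle_pad (a point): Middle of the top face of the blue paddle at the handle's end (paddle 70 mm along the handle, 36 mm wide, 14 mm thick). It lies 120 mm along the handle from the pivot and 7 mm above its axis; it moves on a circle about the pivot, from 132 mm (up) to 68 mm (fully down) above the bench. Push it down from above.
- lift_point (a point): Centre of the underside of the yellow lift pad (40 mm disc, also marked yellow on top) under the tab at the lamp's end; 67 mm above the bench at rest. Its +y points to the lamp, z up. Tab: 60 mm wide in x, top 18 mm above this point, reaching 25 mm past the pad's centre in -y; below it the bench is free up to 100 mm in +y. The jack comes in from -y, its +x along this +y.
- headlamp (a joint): Tilt of the headlamp on its cradle, rad: 0 at rest on the cradle's block, growing as the pad end is raised (400 mm from the hinge, so 0.0025 rad per mm at the pad). A full stroke of the jack lifts it to about 0.045.
- stand: Fixed bench cradle carrying the car headlamp (black housing, silver reflectors, clear lens facing up; 330 mm long, up to 200 mm wide, top about 185 mm above the bench). Origin on the bench straight below the lift pad; the lamp extends from 60 mm to 410 mm in +y and x +-100 mm.
- mug: Bystander: steel mug, 76 mm diameter, 95 mm tall, with a handle; origin at the centre of its underside.
- polish: Bystander: white polish jar with black cap, 72 mm diameter, 55 mm tall; origin at the centre of its underside.
- sander: Bystander: blue and grey disc sander, 150 mm diameter, about 122 mm tall, an air fitting sticking out 105 mm from its centre along its +x; origin at the centre of its underside.

How it is judged:
On the way, in this order (a step that is already met when the one before it is completed fails the run):
1. the jack stands upright on the bench, let go, handle up, its saddle centred under the lift pad (horizontal distance between saddle_top and lift_point below 0.015 m and height (world z) of jack below 0.004 m and angle between jack's own z axis and vertical below 0.06 rad and contact force between the fingers and jack below 0.3 N and value of joint pump_handle below 0.12 rad and value of joint headlamp below 0.006 rad), for 0.2 s.
2. trial stroke: handle down, lamp lifted by the saddle (value of joint pump_handle above 0.5 rad and value of joint headlamp above 0.022 rad and contact force between jack and stand above 3 N), for 0.1 s.
3. handle back up, lamp down on its cradle (value of joint pump_handle below 0.12 rad and value of joint headlamp below 0.006 rad), for 0.1 s.
At the end, for the whole second after the job is handed in: Fingers hold the handle down (over 0.5 of 0.61 rad, over 1 N); jack flat on the bench, saddle within 15 mm of the lift pad's centre and bearing over 3 N; lamp raised over 0.022 rad and still; arm clear of lamp and cradle; mug, jar and sander within 20 mm of their places (all of step 2 and velocity of joint headlamp between -0.03 and 0.03 rad/s and contact force between the fingers and jack above 1 N and contact force between each of the arm, the fingers and stand below 0.5 N and horizontal distance between saddle_top and lift_point below 0.015 m and angle between jack's own z axis and vertical below 0.06 rad and height (world z) of jack below 0.004 m and distance of each of mug, polish, sander from where it was at the start of the episode below 0.02 m); the arm keeps its last pose, push and grip.
It fails at once if the arm pushes or lifts the lamp or its cradle (contact force between any of the arm, the fingers and stand above 3 N).
It fails at once if the jack is tipped (angle between jack's own z axis and vertical above 0.4 rad).
It fails at once if a bystander is pushed away or knocked over (distance of any of mug, polish, sander from where it was at the start of the episode above 0.03 m or angle between any of mug, polish, sander's own z axis and vertical above 0.4 rad).
It also fails if it takes over 62 s, if anything falls off the work surface, if the arm or the gripper's body presses on something with over 40 N, if the wrist force passes 120 N, or if a joint passes its speed limit or range.

## Working session

There is one attempt and no reset: what is moved stays moved. The work goes in short steps, Python scripts to look and compute and a tool call to move; the robot and the scene stay as the last step left them, time stands still between calls to the robot, and variables do not carry over. Pictures are saved under pics/ and viewed, about 8 in all and at most 12, crops included, and the job is handed in when it is done.

Besides the shell and the picture viewer there is one more tool, called after ">>>" as a command line: name --pt "numbers of a row" for each row, then --argument value for the rest. arm_command: Moves the arm, as the interface text tells. Its arguments: {"type":"object","properties":{"series":{"type":"array","items":{"type":"array","items":{"type":"number"}}},"force":{"type":"number"}},"required":["series"]}

```bash
mkdir -p pics; cat > h.py <<'E'
import numpy as np, cv2
from bench import env, eyes
def ray(c,u,v):
    K=np.array(c["intrinsics"]); d=np.linalg.inv(K)@[u,v,1.]
    d=np.array([d[0],-d[1],-d[2]]); R=np.array(c["rotation"]).reshape(3,3)
    return np.array(c["eye"]),R@d
def onz(c,u,v,z):
    o,d=ray(c,u,v); return o+d*(z-o[2])/d[2]
def proj(c,p):
    R=np.array(c["rotation"]).reshape(3,3); q=R.T@(np.array(p)-c["eye"]); q=np.array([q[0],-q[1],-q[2]])
    k=np.array(c["intrinsics"])@q; return k[:2]/k[2]
def tri(c1,p1,c2,p2):
    o1,d1=ray(c1,*p1);o2,d2=ray(c2,*p2)
    s=np.linalg.lstsq(np.c_[d1,-d2],o2-o1,rcond=None)[0]
    a=o1+d1*s[0];b=o2+d2*s[1]; return (a+b)/2,np.linalg.norm(a-b)
def blobs(img,lo,hi,amin=40):
    m=cv2.inRange(cv2.cvtColor(img,cv2.COLOR_BGR2HSV),np.array(lo),np.array(hi))
    n,l,s,ce=cv2.connectedComponentsWithStats(m)
    return [(s[i].tolist(),ce[i].round(1).tolist()) for i in range(1,n) if s[i][4]>=amin],l
E
python3 - <<'E'
from h import *
cs={n:eyes.capture(n) for n in("scene","top")}
for n,c in cs.items():
    cv2.imwrite(f"pics/{n}0.png",c["color"]); print(n,c.keys(),np.round(c["eye"],3),np.round(c["intrinsics"],1).tolist(),np.round(c["rotation"],3).tolist())
    for nm,lo,hi in(("red",(0,120,60),(8,255,255)),("blue",(100,120,50),(130,255,255)),("yel",(22,120,100),(35,255,255))): print(nm,blobs(c["color"],lo,hi)[0])
print(env.read_state())
E
```

```text
scene dict_keys(['color', 'intrinsics', 'eye', 'rotation']) [1.456 0.48  1.069] [[480.8, 0.0, 269.7], [0.0, 480.8, 213.1], [0.0, 0.0, 1.0]] [0.457, 0.19, 0.336, 0.802]
red [([183, 169, 87, 33, 1403], [224.8, 187.2]), ([553, 359, 7, 25, 100], [557.1, 368.1])]
blue [([207, 0, 68, 69, 3577], [239.3, 28.5]), ([353, 0, 22, 45, 708], [363.0, 19.1]), ([276, 15, 23, 28, 540], [286.8, 28.4]), ([315, 24, 24, 30, 535], [326.3, 38.4]), ([475, 32, 13, 10, 106], [480.7, 36.5]), ([466, 63, 39, 31, 865], [484.9, 77.6]), ([286, 64, 57, 24, 456], [313.1, 75.0]), ([519, 73, 37, 38, 706], [536.4, 94.5]), ([175, 79, 23, 11, 113], [186.9, 85.8]), ([200, 107, 69, 10, 85], [234.3, 112.0]), ([193, 117, 72, 10, 103], [228.5, 121.6]), ([187, 127, 73, 11, 120], [223.8, 131.8]), ([131, 141, 24, 29, 457], [144.3, 155.3]), ([182, 144, 22, 21, 236], [192.6, 153.8])]
yel [([271, 0, 41, 51, 1221], [292.5, 20.6]), ([311, 0, 45, 63, 1554], [335.7, 26.7]), ([321, 217, 13, 9, 85], [327.1, 220.7])]
top dict_keys(['color', 'intrinsics', 'eye', 'rotation']) [2.840e-01 1.000e-03 1.762e+00] [[452.8, 0.0, 275.4], [0.0, 452.8, 
[... 453 characters left out ...]
[([0, 0, 560, 58, 31201], [275.4, 27.4])]
{'t': 0.1, 'q': array([ 1.06993539e+00,  2.45733471e-01,  1.55893034e+00,  2.62005238e-06,
        1.33869499e+00, -1.74046960e-01]), 'qvel': array([-0.00062851, -0.00091554, -0.00082714,  0.00189514, -0.00112102,
       -0.00129773]), 'tau': array([ 9.79670185e-04, -4.30668354e+01, -3.27128220e+01, -9.96595463e-05,
        2.79663793e-03, -1.06663742e-05]), 'tool_pos': array([0.20837757, 0.6151496 , 0.23027685]), 'tool_rot': array([-2.93575460e-04,  1.62680983e-01,  9.86678326e-01, -8.32845888e-04]), 'ft_force': array([-0.29159438, -0.51178117, -0.35957655]), 'wrist_torque': array([ 0.03739097,  0.0098232 , -0.01556218]), 'width': 1.000942425102086}
```

```bash
sed -i 's/np.array(c\["rotation"\]).reshape(3,3)/Rot.from_quat(c["rotation"],scalar_first=True).as_matrix()/; 1a from scipy.spatial.transform import Rotation as Rot' h.py; cat h.py | grep Rot
```

```text
from scipy.spatial.transform import Rotation as Rot
    d=np.array([d[0],-d[1],-d[2]]); R=Rot.from_quat(c["rotation"],scalar_first=True).as_matrix()
    R=Rot.from_quat(c["rotation"],scalar_first=True).as_matrix(); q=R.T@(np.array(p)-c["eye"]); q=np.array([q[0],-q[1],-q[2]])
```

View pics/scene0.png

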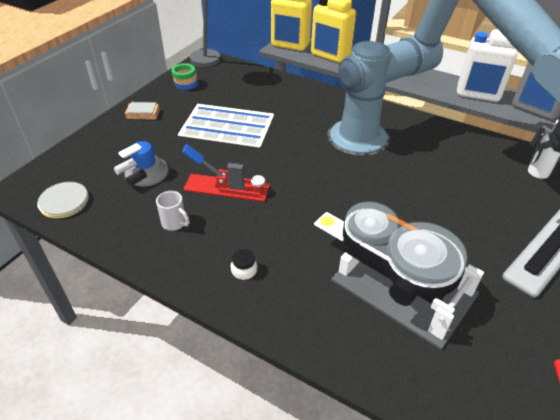

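View pics/top0.png

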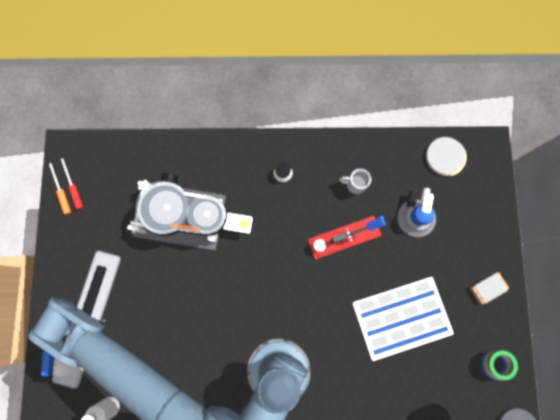

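The top view has robot +x up and +y left. The jack's saddle is near (320,244), its paddle near (377,223), and the yellow pad near (244,224). The lamp lies to the left of the pad. The mug, jar and sander sit at (358,181), (283,172) and (420,216).

```bash
python3 - <<'E'
from h import *
T=eyes.capture("top");S=eyes.capture("scene")
t=cv2.resize(T["color"][165:270,120:400],None,fx=2.85,fy=2.85,interpolation=cv2.INTER_CUBIC)
s=cv2.resize(S["color"][140:260,130:370],None,fx=2.4,fy=2.4,interpolation=cv2.INTER_CUBIC)
s=cv2.copyMakeBorder(s,0,0,0,t.shape[1]-s.shape[1],0)
cv2.imwrite("pics/crop1.png",np.vstack([t,s]));print(t.shape,s.shape)
def pts(c,lo,hi,win):
    m=cv2.inRange(cv2.cvtColor(c["color"],cv2.COLOR_BGR2HSV),np.array(lo),np.array(hi)); z=np.zeros_like(m); x0,y0,x1,y1=win; z[y0:y1,x0:x1]=m[y0:y1,x0:x1]
    p=np.argwhere(z>0)[:,::-1]; return p
def rect(p,z,c):
    w=np.array([onz(c,u,v,z)[:2] for u,v in p],np.float32); return cv2.minAreaRect(w*1000)
r=pts(T,(0,120,60),(8,255,255),(295,200,395,270)); print("base",rect(r,.01,T))
sp=pts(T,(0,0,130),(180,70,255),(310,232,332,256)); print("saddle top",len(sp),sp.mean(0),onz(T,*sp.mean(0),.057))
ss=pts(S,(0,0,130),(180,90,255),(248,172,270,192)); print("saddle sc",len(ss),ss.mean(0),onz(S,*ss.mean(0),.057))
b=pts(T,(100,120,50),(130,255,255),(360,210,392,235)); print("paddle",b.mean(0),onz(T,*b.mean(0),.132))
b2=pts(S,(100,120,50),(130,255,255),(178,140,208,168)); print(b2.mean(0),tri(T,b.mean(0),S,b2.mean(0)))
y=pts(T,(18,70,100),(38,255,255),(232,212,256,236)); print("yel",len(y),y.mean(0),onz(T,*y.mean(0),.085))
y2=pts(S,(18,90,100),(38,255,255),(315,210,340,232)); print(len(y2),y2.mean(0),onz(S,*y2.mean(0),.085),tri(T,y.mean(0),S,y2.mean(0)))
tb=pts(T,(0,0,150),(180,255,255),(224,208,258,240)); print("tab",rect(tb,.085,T))
E
```

```text
(299, 798, 3) (288, 798, 3)
base ((501.7503356933594, -258.14117431640625), (88.5734634399414, 282.03082275390625), 19.110153198242188)
saddle top 125 [319.304 244.888] [ 0.46614372 -0.15678391  0.057     ]
saddle sc 139 [257.54676259 180.51798561] [ 0.46759905 -0.15501105  0.057     ]
paddle [376.87421384 222.79874214] [ 0.53725666 -0.36119665  0.132     ]
[192.45064378 153.8111588 ] (array([ 0.53556785, -0.35832163,  0.13111182]), np.float64(0.006901155861601281))
yel 52 [243.63461538 223.48076923] [0.54562447 0.12740176 0.085     ]
100 [326.98 220.8 ] [0.54386705 0.12671523 0.085     ] (array([0.54536895, 0.12728844, 0.08661717]), np.float64(1.7411193902707692e-05))
tab ((556.1868286132812, 153.0014190673828), (113.23661041259766, 79.83670043945312), 80.07661437988281)
```

View pics/crop1.png

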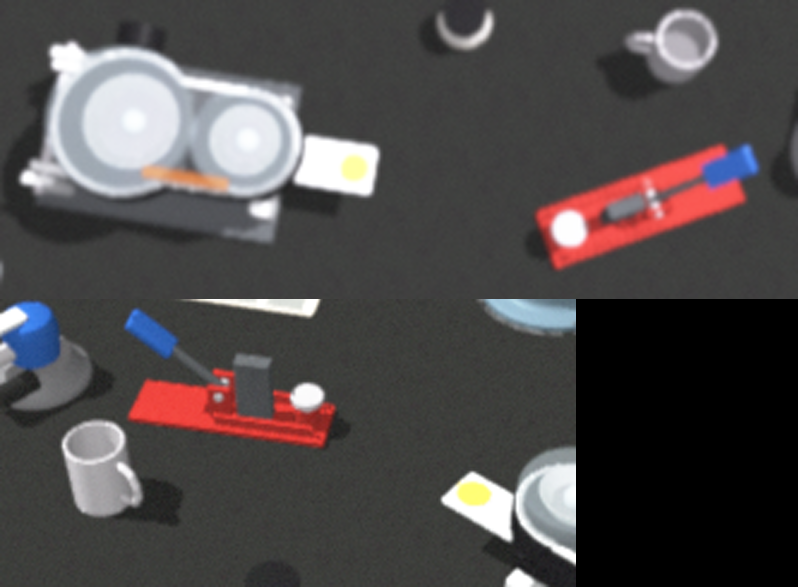

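```bash
cat >> h.py <<'E'
def goto(target,yawy=None):
    """remaining shift in tool axes; yawy: wanted heading(deg) of tool y"""
    s=env.read_state(); R=Rot.from_quat(s["tool_rot"],scalar_first=True).as_matrix()
    hy=np.degrees(np.arctan2(R[1,1],R[0,1])); 
    print("t",round(s["t"],2),"pos",s["tool_pos"].round(4),"toolx",R[:,0].round(3),"tooly",R[:,1].round(3),"heading y",round(hy,2),"tilt",round(np.degrees(np.arccos(-R[2,2])),2),"q",s["q"].round(2),"F",s["ft_force"].round(2),"w",round(s["width"],3))
    print("shift tool",(R.T@(np.array(target)-s["tool_pos"])).round(4))
    if yawy is not None:
        d=(yawy-hy+90)%180-90; print("spin about tool z (down):",round(-d,2))
E
python3 - <<'E'
from h import *
T=eyes.capture("top")
hsv=cv2.cvtColor(T["color"],cv2.COLOR_BGR2HSV)
m=cv2.inRange(T["color"],np.array([0,150,150]),np.array([255,255,255])); z=np.zeros_like(m); z[208:240,226:258]=m[208:240,226:258]
p=np.argwhere(z>0)[:,::-1]; w=np.array([onz(T,u,v,.085)[:2]*1000 for u,v in p],np.float32)
print(cv2.minAreaRect(w),cv2.minAreaRect(p.astype(np.float32)))
c=lambda u,v:(120+(u+.5)/2.85-.5,165+(v+.5)/2.85-.5)
W=lambda u,v,z:onz(T,*c(u,v),z)[:2]
for n,a,b,zz in(("tab top",(378,147),(305,135),.085),("tab bot",(372,195),(300,187),.085),("stand bot",(270,240),(35,205),.01),("stand right",(270,240),(300,90),.01)):
    d=W(*b,zz)-W(*a,zz); print(n,np.degrees(np.arctan2(d[1],d[0])))
print("post",W(626,208,.105)); print("mug",W(686,40,.095),"jar",W(465,12,.05)); print("sander",onz(T,417,220,.03))
a=np.radians(109); sad=np.array([.467,-.156]); post=sad-.073*np.array([np.cos(a),np.sin(a)]); print("post from saddle",post)
goto([*post,.12],19)
E
```

```text
((549.6192016601562, 148.56417846679688), (102.23116302490234, 68.42711639404297), 80.07682037353516) ((238.08108520507812, 222.51351928710938), (26.96143341064453, 18.08388900756836), 9.462321281433105)
tab top 80.1262005840597
tab bot 83.20882602707849
stand bot 81.15339028880618
stand right -10.315728033525112
post [ 0.487165   -0.22659442]
mug [ 0.71252345 -0.31497911] jar [ 0.76606047 -0.02203195]
sander [ 0.56292455 -0.53950331  0.03      ]
post from saddle [ 0.49076648 -0.22502286]
t 0.25 pos [0.2085 0.6154 0.2307] toolx [-0.947  0.321  0.   ] tooly [ 0.321  0.947 -0.001] heading y 71.27 tilt 0.06 q [ 1.07  0.25  1.56  0.    1.34 -0.17] F [-0.54  0.48  0.05] w 0.999
shift tool [-0.5371 -0.7052  0.1113]
spin about tool z (down): 52.27
```

>>> arm_command --pt "-0.036 -0.049 0 0 -1" --pt "-0.036 -0.049 0 0 -1" --pt "-0.036 -0.049 0 0 -1" --pt "-0.036 -0.049 0 0 -1" --pt "-0.036 -0.049 0 0 -1" --pt "-0.036 -0.049 0 0 -1" --pt "-0.036 -0.049 0 0 -1" --pt "-0.036 -0.049 0 0 -1"

```text
t: 1.25
tool_pos: [0.3589, 0.1418, 0.2306]
tool_rot: [0.002, 0.158, 0.987, -0.0]
ft_force: [1.3, 0.4, -0.4]
width: 1.0
```

>>> arm_command --pt "-0.035 -0.045 0 0 -1" --pt "-0.035 -0.045 0 0 -1" --pt "-0.035 -0.045 0 0 -1" --pt "-0.035 -0.045 0 0 -1" --pt "-0.035 -0.045 0 0 -1" --pt "-0.035 -0.045 0 0 -1" --pt "0 0 0 10 -1" --pt "0 0 0 10 -1" --pt "0 0 0 10 -1" --pt "0 0 0 10 -1" --pt "0 0 0 10 -1" --pt "0 0 0 0 -1"

```text
t: 2.75
tool_pos: [0.4755, -0.1973, 0.2324]
tool_rot: [0.004, 0.576, 0.818, 0.002]
ft_force: [-0.6, 0.6, -0.5]
width: 0.998
```

```bash
python3 -c "
from h import *
goto([.4895,-.2255,.15],19)"
```

```text
t 2.75 pos [ 0.4755 -0.1973  0.2324] toolx [-0.337  0.941 -0.004] tooly [0.941 0.337 0.008] heading y 19.7 tilt 0.52 q [-0.62 -0.08  1.9   0.    1.31 -0.96] F [-0.56  0.6  -0.53] w 0.998
shift tool [-0.031   0.003   0.0825]
spin about tool z (down): 0.7
```

>>> arm_command --pt "-0.016 0.001 0.04 0.7 -1" --pt "-0.015 0.002 0.04 0 -1" --pt "0 0 0 0 -1"

```text
t: 3.12
tool_pos: [0.4905, -0.2266, 0.1522]
tool_rot: [0.006, 0.577, 0.817, 0.002]
ft_force: [0.1, 0.4, 0.2]
width: 1.002
```

```bash
python3 -c "
from h import *
goto([.4895,-.2255,.067],19)
S=eyes.capture('scene');T=eyes.capture('top')
a=cv2.resize(S['color'][90:230,150:310],None,fx=2.5,fy=2.5,interpolation=2);b=cv2.resize(T['color'][180:270,290:400],None,fx=3.6,fy=3.6,interpolation=2)
b=cv2.copyMakeBorder(b,0,a.shape[0]-b.shape[0],0,0,0);o=np.hstack([a,b]);print(o.shape);cv2.imwrite('pics/g.png',o)"
```

```text
t 3.12 pos [ 0.4905 -0.2266  0.1522] toolx [-0.334  0.942 -0.007] tooly [0.942 0.334 0.01 ] heading y 19.53 tilt 0.69 q [-0.65  0.07  1.91  0.01  1.15 -0.99] F [0.06 0.39 0.23] w 1.002
shift tool [ 0.0019 -0.0015  0.0851]
spin about tool z (down): 0.53
(350, 796, 3)
```

View pics/g.png

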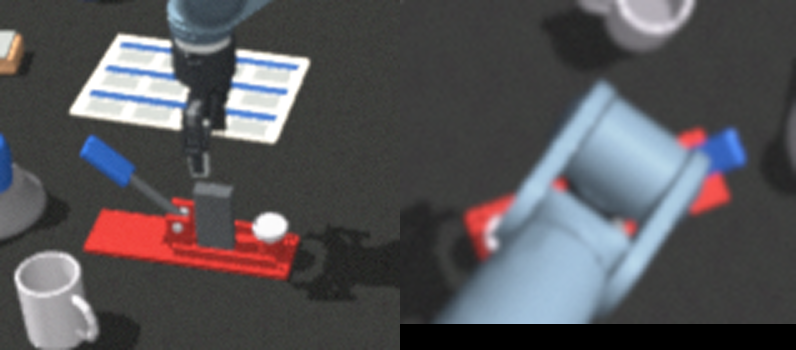

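The gripper is right above the post, with its jaws across the 22 mm. The arm hides part of the jack in the top view. I'll lower and grip next.

>>> arm_command --pt "0.001 -0.001 0.03 0.5 -1" --pt "0 0 0.03 0 -1" --pt "0 0 0.022 0 -1" --pt "0 0 0 0 -1" --force 50

```text
t: 3.72
tool_pos: [0.4979, -0.2296, 0.0822]
tool_rot: [0.017, 0.578, 0.816, 0.002]
ft_force: [0.5, 0.3, 0.2]
width: 1.003
```

>>> arm_command --pt "0 0 0 0 0" --pt "0 0 0 0 0.3" --pt "0 0 0 0 1" --pt "0 0 0 0 1" --pt "0 0 0 0 1" --pt "0 0 0 0 1" --pt "0 0 0 0 1" --pt "0 0 0 0 1" --force 60

```text
t: 4.72
tool_pos: [0.499, -0.2306, 0.0867]
tool_rot: [0.02, 0.577, 0.816, 0.001]
ft_force: [0.1, 0.6, -3.8]
width: 0.239
```

```bash
python3 -c "
from h import *
goto([.4895,-.2255,.067],19)"
```

```text
t 4.72 pos [ 0.499  -0.2306  0.0867] toolx [-0.333  0.942 -0.031] tooly [0.942 0.334 0.025] heading y 19.5 tilt 2.28 q [-0.64  0.17  1.93  0.    1.   -0.98] F [ 0.06  0.61 -3.84] w 0.239
shift tool [ 0.0086 -0.0077  0.0192]
spin about tool z (down): 0.5
```

The grip is about 15 mm too high, since the rows fall a little short. I'll open, go lower and grip again.

>>> arm_command --pt "0 0 0 0 -1" --pt "0 0 0 0 -1" --pt "0 0 0 0 -1" --pt "0 0 0 0 -1" --pt "0.008 0 0.01 0.5 -1" --pt "0 0 0.01 0 -1" --pt "0 0 0 0 -1"

```text
t: 5.6
tool_pos: [0.4981, -0.2238, 0.0668]
tool_rot: [0.022, 0.581, 0.814, 0.002]
ft_force: [0.4, 0.4, -0.1]
width: 1.001
```

```bash
python3 -c "
from h import *
goto([.4895,-.2255,.067],19)"
```

```text
t 5.6 pos [ 0.4981 -0.2238  0.0668] toolx [-0.324  0.945 -0.033] tooly [0.945 0.325 0.028] heading y 18.96 tilt 2.48 q [-0.63  0.2   1.95  0.    0.95 -0.96] F [ 0.39  0.4  -0.12] w 1.001
shift tool [ 0.0012 -0.0087 -0.0005]
spin about tool z (down): -0.04
```

>>> arm_command --pt "0 0 0 0 0" --pt "0 0 0 0 0.3" --pt "0 0 0 0 1" --pt "0 0 0 0 1" --pt "0 0 0 0 1" --pt "0 0 0 0 1" --pt "0 0 0 0 1" --force 70

```text
t: 6.48
tool_pos: [0.4979, -0.2244, 0.0676]
tool_rot: [0.021, 0.581, 0.814, 0.001]
ft_force: [-0.5, -0.0, 0.4]
width: 0.248
```

>>> arm_command --pt "0 0 -0.01 0 1" --pt "0 0 -0.01 0 1" --pt "0 0 -0.005 0 1" --pt "0 0 0 0 1"

```text
t: 6.98
tool_pos: [0.4941, -0.2212, 0.0901]
tool_rot: [0.017, 0.581, 0.814, 0.001]
ft_force: [0.1, -0.2, -8.8]
width: 0.25
```

```bash
python3 -c "
from h import *
goto([.532,.054,.09],-10)
S=eyes.capture('scene');T=eyes.capture('top')
a=cv2.resize(S['color'][100:230,150:310],None,fx=2.5,fy=2.5,interpolation=2);b=cv2.resize(T['color'][180:270,290:400],None,fx=3.6,fy=3.6,interpolation=2)
b=cv2.copyMakeBorder(b,0,a.shape[0]-b.shape[0],0,0,0) ;o=np.hstack([a,b]);print(o.shape);cv2.imwrite('pics/g2.png',o)"
```

```text
t 6.97 pos [ 0.4941 -0.2212  0.0901] toolx [-0.325  0.945 -0.026] tooly [0.945 0.325 0.022] heading y 18.98 tilt 1.96 q [-0.63  0.15  1.95  0.    1.01 -0.96] F [ 0.12 -0.15 -8.85] w 0.25
shift tool [ 0.2479  0.1253 -0.0037]
spin about tool z (down): 28.98
(325, 796, 3)
```

View pics/g2.png

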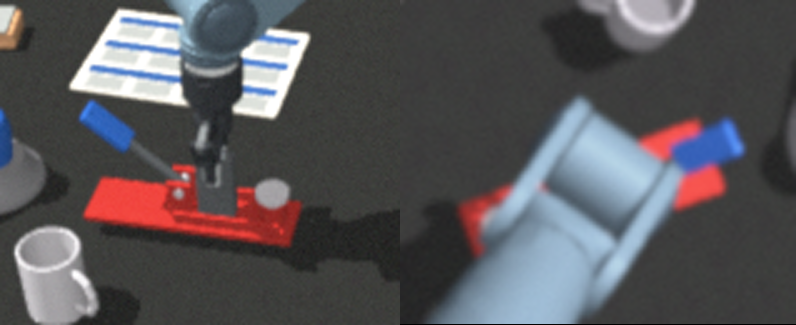

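The jack is lifted clear, upright, with the handle up, and the wrist reads about 8.8 N. I'll carry it to a standoff in front of the tab.

>>> arm_command --pt "0.028 0.0135 0 0 1" --pt "0.028 0.0135 0 0 1" --pt "0.028 0.0135 0 0 1" --pt "0.028 0.0135 0 0 1" --pt "0.028 0.0135 0 0 1" --pt "0.028 0.0135 0 0 1" --pt "0 0 0 7.5 1" --pt "0 0 0 7.5 1" --pt "0 0 0 7.5 1" --pt "0 0 0 6.5 1" --pt "0 0 0 0 1"

```text
t: 8.45
tool_pos: [0.5147, -0.029, 0.0836]
tool_rot: [0.014, 0.771, 0.636, 0.005]
ft_force: [0.2, 0.4, -8.4]
width: 0.243
```

```bash
cat > m.py <<'E'
from h import *
def pts(c,lo,hi,win):
    m=cv2.inRange(cv2.cvtColor(c["color"],cv2.COLOR_BGR2HSV),np.array(lo),np.array(hi)); z=np.zeros_like(m); x0,y0,x1,y1=win; z[y0:y1,x0:x1]=m[y0:y1,x0:x1]
    return z
E
python3 -c "
from m import *
goto([.532,.054,.09],-10)
S=eyes.capture('scene');T=eyes.capture('top')
a=cv2.resize(S['color'][130:290,220:380],None,fx=2.5,fy=2.5,interpolation=2);b=cv2.resize(T['color'][170:280,220:360],None,fx=2.8,fy=2.8,interpolation=2)
b=cv2.copyMakeBorder(b,0,a.shape[0]-b.shape[0],0,0,0) ;o=np.hstack([a,b]);print(o.shape);cv2.imwrite('pics/g3.png',o)"
```

```text
t 8.45 pos [ 0.5147 -0.029   0.0836] toolx [ 0.19   0.982 -0.01 ] tooly [ 0.981 -0.19   0.027] heading y -10.97 tilt 1.64 q [-0.27  0.11  2.01 -0.01  0.99 -0.08] F [ 0.17  0.43 -8.43] w 0.243
shift tool [ 0.0847  0.0013 -0.0072]
spin about tool z (down): -0.97
(400, 792, 3)
```

View pics/g3.png

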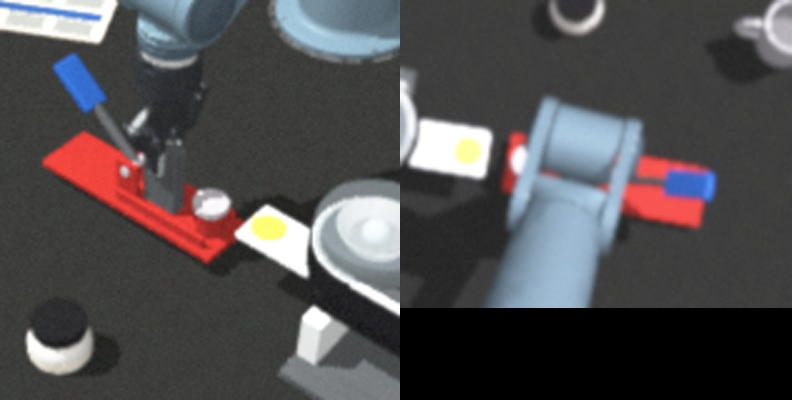

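Jack and tab are in line. The saddle in the scene view is at about (305,212) and the pad at about (327,221). I'll measure the saddle relative to the TCP.

```bash
cat >> m.py <<'E'
def saddle(z,win):
    S=eyes.capture('scene'); m=pts(S,(0,0,120),(180,90,255),win)
    n,l,s,ce=cv2.connectedComponentsWithStats(m); i=1+np.argmax(s[1:,4]); p=ce[i]
    w=onz(S,*p,z); st=env.read_state(); R=Rot.from_quat(st["tool_rot"],scalar_first=True).as_matrix()
    print("saddle px",p.round(1),s[i].tolist(),"world",w.round(4),"in tool",(R.T@(w-st["tool_pos"])).round(4),"to pad",(np.array([.5448,.1270])-w[:2]).round(4))
    return w
E
python3 -c "
from m import *
saddle(.073,(294,203,316,216)); goto([.532,.054,.071],-10)
T=eyes.capture('top')
m=pts(T,(0,120,60),(8,255,255),(255,210,335,255)); p=np.argwhere(m>0)[:,::-1]
print(cv2.minAreaRect(np.array([onz(T,u,v,.027)[:2]*1000 for u,v in p],np.float32)))
"
```

```text
saddle px [303.9 210.6] [297, 205, 15, 11, 137] world [0.5293 0.0451 0.073 ] in tool [ 0.0757 -0.0002  0.01  ] to pad [0.0155 0.0819]
t 8.6 pos [ 0.5148 -0.0291  0.0838] toolx [ 0.19   0.982 -0.01 ] tooly [ 0.981 -0.19   0.027] heading y -10.96 tilt 1.66 q [-0.27  0.11  2.01 -0.01  0.99 -0.08] F [-0.09  0.09 -8.49] w 0.249
shift tool [0.085  0.0007 0.0119]
spin about tool z (down): -0.96
((512.8494873046875, -57.80316162109375), (281.8903503417969, 89.33815002441406), 79.44113159179688)
```

>>> arm_command --pt "0.01 0 0.006 0 1" --pt "0.01 0 0.005 0 1" --pt "0.01 0 0 0 1" --pt "0 0 0 0 1"

```text
t: 9.15
tool_pos: [0.5215, 0.0025, 0.0719]
tool_rot: [0.014, 0.771, 0.637, 0.005]
ft_force: [-0.2, 0.7, -6.5]
width: 0.247
```

```bash
python3 -c "
from m import *
goto([.532,.054,.071],-10)
saddle(.061,(300,208,319,221))
"
```

```text
t 9.15 pos [0.5215 0.0025 0.0719] toolx [ 0.189  0.982 -0.01 ] tooly [ 0.982 -0.188  0.027] heading y -10.85 tilt 1.68 q [-0.21  0.14  2.   -0.01  0.97 -0.01] F [-0.17  0.72 -6.54] w 0.247
shift tool [0.0525 0.0005 0.0004]
spin about tool z (down): -0.85
saddle px [311.6 217.1] [305, 213, 14, 8, 93] world [0.5309 0.0721 0.061 ] in tool [ 0.0706 -0.0043  0.0101] to pad [0.0139 0.0549]
```

>>> arm_command --pt "0.01 0 -0.002 0 1" --pt "0.01 0 0 0 1" --pt "0.01 0 0 0 1" --pt "0 0 0 0 1"

```text
t: 9.7
tool_pos: [0.5275, 0.034, 0.0737]
tool_rot: [0.014, 0.771, 0.637, 0.005]
ft_force: [-1.0, -0.1, -8.7]
width: 0.248
```

>>> arm_command --pt "0.01 0 0 0 1" --pt "0.01 0 0 0 1" --pt "0 0 0 0 1"

```text
t: 10.07
tool_pos: [0.5314, 0.055, 0.0733]
tool_rot: [0.014, 0.771, 0.637, 0.005]
ft_force: [0.1, -0.6, -7.8]
width: 0.252
```

```bash
python3 -c "
from m import *
goto([.5448-.0745*.19,.127-.0745*.982,.067],-10)
S=eyes.capture('scene');T=eyes.capture('top')
a=cv2.resize(S['color'][150:270,240:380],None,fx=2.8,fy=2.8,interpolation=2);b=cv2.resize(T['color'][170:280,220:360],None,fx=2.8,fy=2.8,interpolation=2)
b=cv2.copyMakeBorder(b,0,a.shape[0]-b.shape[0],0,0,0) ;o=np.hstack([a,b]);print(o.shape);cv2.imwrite('pics/g4.png',o)"
```

```text
t 10.07 pos [0.5314 0.055  0.0733] toolx [ 0.189  0.982 -0.009] tooly [ 0.982 -0.189  0.028] heading y -10.91 tilt 1.67 q [-0.1   0.17  1.97 -0.01  0.98  0.09] F [ 0.08 -0.65 -7.83] w 0.252
shift tool [-0.0012 -0.0007  0.0063]
spin about tool z (down): -0.91
(336, 784, 3)
```

View pics/g4.png

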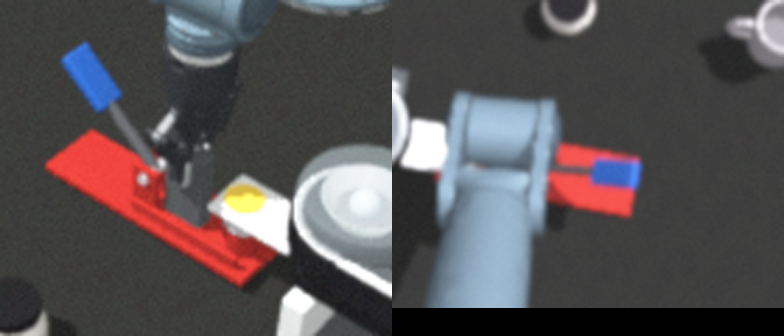

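>>> arm_command --pt "0 0 0.004 0 1" --pt "0 0 0.003 0 1" --pt "0 0 0 0 1" --pt "0 0 0 0 0.3" --pt "0 0 0 0 -0.2" --pt "0 0 0 0 -1" --pt "0 0 0 0 -1" --pt "0 0 0 0 -1" --pt "0 0 0 0 -1"

```text
t: 11.3
tool_pos: [0.5367, 0.0529, 0.0713]
tool_rot: [0.018, 0.772, 0.636, 0.009]
ft_force: [-0.2, -0.4, 0.3]
width: 0.998
```

>>> arm_command --pt "-0.005 0 -0.03 0 -1" --pt "-0.01 0 -0.05 0 -1" --pt "-0.03 0 -0.05 0 -1" --pt "-0.055 0 0 0 -1" --pt "-0.055 0 0 0 -1" --pt "-0.055 0 0 0 1" --pt "0 0 0 0 1"

```text
t: 12.18
tool_pos: [0.4908, -0.157, 0.2083]
tool_rot: [0.019, 0.771, 0.637, 0.008]
ft_force: [-0.2, 0.3, 0.2]
width: 0.603
```

```bash
python3 -c "
from m import *
goto([.5,-.1,.2],-10)
S=eyes.capture('scene');T=eyes.capture('top')
a=cv2.resize(S['color'][150:270,240:380],None,fx=2.8,fy=2.8,interpolation=2);b=cv2.resize(T['color'][170:280,220:360],None,fx=2.8,fy=2.8,interpolation=2)
b=cv2.copyMakeBorder(b,0,a.shape[0]-b.shape[0],0,0,0) ;o=np.hstack([a,b]);print(o.shape);cv2.imwrite('pics/g5.png',o)"
```

```text
t 12.18 pos [ 0.4908 -0.157   0.2083] toolx [ 0.188  0.982 -0.012] tooly [ 0.981 -0.188  0.041] heading y -10.83 tilt 2.42 q [-0.53 -0.08  1.95  0.    1.23 -0.34] F [-0.15  0.29  0.17] w 0.603
shift tool [ 0.0578 -0.0021  0.0076]
spin about tool z (down): -0.83
(336, 784, 3)
```

View pics/g5.png

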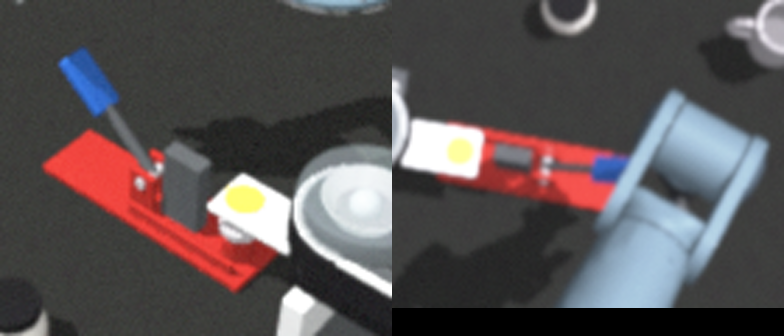

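The jack stands flat with the handle up and the post clear of the gripper. The post top is at about (307,204) in the scene view and (263,226) in the top view. I'll check the saddle position from the post and the base corners.

```bash
python3 - <<'E'
from m import *
S=eyes.capture('scene');T=eyes.capture('top')
sc=lambda u,v:(240+(u+.5)/2.8-.5,150+(v+.5)/2.8-.5); tc=lambda u,v:(220+(u-392+.5)/2.8-.5,170+(v+.5)/2.8-.5)
print("post S",onz(S,*sc(187,156),.105),"T",onz(T,*tc(513,157),.105),"tri",tri(S,sc(187,156),T,tc(513,157)))
A=onz(S,*sc(45,165),.01)[:2];B=onz(S,*sc(237,286),.01)[:2];C=onz(S,*sc(90,130),.01)[:2]
print(A,B,C,np.linalg.norm(B-A),np.linalg.norm(C-A)); d=(B-A)/np.linalg.norm(B-A); n=np.array([-d[1],d[0]])
print("yaw",np.degrees(np.arctan2(d[1],d[0])),"saddle est from A",A+.245*d+.04*n,"from B",B-.03*d+.04*n)
m=pts(T,(0,120,60),(8,255,255),(230,205,300,250))
p=np.argwhere(m>0)[:,::-1]; print("redrect",cv2.minAreaRect(np.array([onz(T,u,v,.01)[:2]*1000 for u,v in p],np.float32)))
b=pts(S,(100,120,50),(130,255,255),(255,160,290,195)); q=np.argwhere(b>0)[:,::-1].mean(0); print("paddle scene",q,onz(S,*q,.125))
E
```

```text
post S [0.5361455  0.05531157 0.105     ] T [0.53348929 0.05456665 0.105     ] tri (array([0.53390442, 0.05447414, 0.10271965]), np.float64(0.00036074840888308183))
[ 0.54015508 -0.11794384] [0.59192559 0.14822133] [ 0.46400335 -0.10379873] 0.2711532446781319 0.07745430799036165
yaw 78.99310496284701 saddle est from A [0.54766806 0.13018628] from B [0.54693361 0.12641029]
redrect ((535.5087890625, 40.41157531738281), (233.3282470703125, 88.80341339111328), 78.54789733886719)
paddle scene [271.21376812 178.61231884] [ 0.50560509 -0.08145824  0.125     ]
```

The saddle is about 4 mm from the pad's centre by these estimates, so step 1 holds. Next I'll position above the paddle at about (0.505, -0.09) with the fingers shut.

>>> arm_command --pt "0.03 0 0 0 1" --pt "0.03 0 0 0 1" --pt "0.008 0 0.01 0 1" --pt "0 0 0.01 0 1" --pt "0 0 0 0 1" --force 60

```text
t: 13.0
tool_pos: [0.5047, -0.0803, 0.1844]
tool_rot: [0.018, 0.766, 0.642, 0.008]
ft_force: [-0.4, 0.1, 0.3]
width: 0.002
```

```bash
python3 -c "
from m import *
goto([.505,-.09,.16],-11)"
```

```text
t 13.0 pos [ 0.5047 -0.0803  0.1844] toolx [ 0.174  0.985 -0.011] tooly [ 0.984 -0.174  0.037] heading y -10.02 tilt 2.22 q [-0.38 -0.06  1.97 -0.    1.19 -0.2 ] F [-0.36  0.06  0.28] w 0.002
shift tool [-0.0093  0.0011  0.0245]
spin about tool z (down): 0.98
```

>>> arm_command --pt "-0.009 0 0.015 0 1" --pt "0 -0.0005 0.012 0 1" --pt "0 -0.0005 0.012 0 1" --pt "0 -0.0005 0.012 0 1"

```text
t: 13.5
tool_pos: [0.5041, -0.0927, 0.1313]
tool_rot: [0.019, 0.767, 0.641, 0.008]
ft_force: [0.2, -0.6, 2.8]
width: 0.0
```

>>> arm_command --pt "0 -0.0005 0.012 0 1" --pt "0 -0.0005 0.012 0 1"

```text
t: 13.75
tool_pos: [0.5049, -0.0937, 0.107]
tool_rot: [0.02, 0.767, 0.641, 0.008]
ft_force: [-1.1, -0.9, 7.6]
width: 0.004
```

```bash
python3 -c "
from m import *
goto([.505,-.09,.066],-11)"
```

```text
t 13.75 pos [ 0.5049 -0.0937  0.107 ] toolx [ 0.177  0.984 -0.013] tooly [ 0.983 -0.176  0.042] heading y -10.16 tilt 2.53 q [-0.4   0.06  2.02 -0.    1.02 -0.22] F [-1.11 -0.9   7.6 ] w 0.004
shift tool [ 0.0042 -0.0023  0.0408]
spin about tool z (down): 0.84
```

The fingers are pressing the paddle and the force reads 7.6 N. I'll continue down to the stop.

>>> arm_command --pt "0.001 -0.0005 0.012 0 1" --pt "0.001 -0.0005 0.012 0 1" --pt "0.001 -0.0005 0.01 0 1"

```text
t: 14.12
tool_pos: [0.508, -0.094, 0.0745]
tool_rot: [0.024, 0.766, 0.642, 0.008]
ft_force: [-4.0, -2.7, 8.1]
width: -0.002
```

>>> arm_command --pt "0 -0.0003 0.006 0 1" --pt "0 0 0.004 0 1"

```text
t: 14.38
tool_pos: [0.5082, -0.0955, 0.0656]
tool_rot: [0.025, 0.766, 0.643, 0.006]
ft_force: [-12.7, 4.0, 29.6]
width: -0.002
```

```bash
python3 -c "
from m import *
goto([.505,-.09,.066],-11)"
```

```text
t 14.38 pos [ 0.5082 -0.0955  0.0656] toolx [ 0.174  0.985 -0.022] tooly [ 0.984 -0.173  0.046] heading y -9.95 tilt 2.9 q [-0.4   0.13  2.02 -0.01  0.93 -0.22] F [-12.69   4.01  29.59] w -0.002
shift tool [ 0.0048 -0.0041 -0.0007]
spin about tool z (down): 1.05
```

>>> arm_command --pt "0 0 0.001 0 1" --pt "0 0 0.001 0 1"

```text
t: 14.62
tool_pos: [0.5081, -0.0953, 0.0665]
tool_rot: [0.023, 0.765, 0.643, 0.005]
ft_force: [-6.6, 2.9, 14.8]
width: 0.003
```

```bash
cat >> m.py <<'E'
def lamp():
    o=[]
    for n,w in(("scene",(312,195,345,232)),("top",(230,208,258,238))):
        c=eyes.capture(n); y=pts(c,(18,90,100),(38,255,255),w); p=np.argwhere(y>0)[:,::-1]; o+=[c,p.mean(0)]; print(n,len(p),p.mean(0).round(1))
    print("pad top",tri(*o)[0].round(4))
E
python3 -c "
from m import *
goto([.505,-.09,.066],-11); lamp()
S=eyes.capture('scene');T=eyes.capture('top')
a=cv2.resize(S['color'][150:270,240:380],None,fx=2.8,fy=2.8,interpolation=2);b=cv2.resize(T['color'][170:280,220:360],None,fx=2.8,fy=2.8,interpolation=2)
b=cv2.copyMakeBorder(b,0,a.shape[0]-b.shape[0],0,0,0) ;o=np.hstack([a,b]);cv2.imwrite('pics/g6.png',o)"
```

```text
t 14.62 pos [ 0.5081 -0.0953  0.0665] toolx [ 0.173  0.985 -0.022] tooly [ 0.984 -0.172  0.041] heading y -9.89 tilt 2.67 q [-0.4   0.13  2.02 -0.01  0.94 -0.22] F [-6.64  2.91 14.77] w 0.003
shift tool [ 0.0047 -0.004   0.0002]
spin about tool z (down): 1.11
scene 105 [327.6 216.1]
top 42 [243.2 222.7]
pad top [0.5455 0.1274 0.1057]
```

View pics/g6.png

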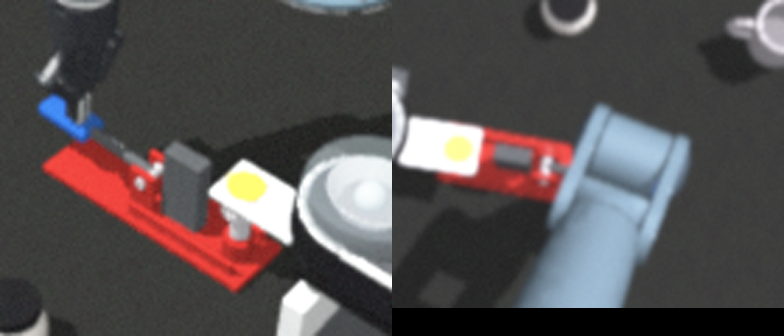

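The lamp is up: the pad top rose from 87 to 106 mm. The handle is level and the jack hasn't moved. Now I'll let the handle come back up.

>>> arm_command --pt "0 0 -0.012 0 1" --pt "0 0 -0.014 0 1" --pt "0 0 -0.014 0 1" --pt "0 0 -0.014 0 1" --pt "0 0 -0.014 0 1" --pt "0 0 -0.014 0 1" --pt "0 0 -0.014 0 1" --pt "0 0 -0.014 0 1" --pt "0 0 0 0 1" --pt "0 0 0 0 1" --pt "0 0 0 0 1" --pt "0 0 0 0 1"

```text
t: 16.32
tool_pos: [0.5041, -0.089, 0.1787]
tool_rot: [0.02, 0.766, 0.643, 0.008]
ft_force: [0.2, -0.9, 0.4]
width: -0.001
```

>>> arm_command --pt "0 0 -0.01 0 1" --pt "0 0 0 0 1" --pt "0 0 0 0 1" --pt "0 0 0 0 1" --pt "0 0 0 0 1" --pt "0 0 0 0 1" --pt "0 0 0 0 1" --pt "0 0 0 0 1"

```text
t: 17.32
tool_pos: [0.5034, -0.0886, 0.1888]
tool_rot: [0.02, 0.766, 0.643, 0.008]
ft_force: [-0.6, -1.0, 0.6]
width: -0.005
```

```bash
python3 -c "
from m import *
goto([.505,-.09,.15],-11); lamp()
S=eyes.capture('scene');T=eyes.capture('top')
a=cv2.resize(S['color'][150:270,240:380],None,fx=2.8,fy=2.8,interpolation=2);b=cv2.resize(T['color'][170:280,220:360],None,fx=2.8,fy=2.8,interpolation=2)
b=cv2.copyMakeBorder(b,0,a.shape[0]-b.shape[0],0,0,0) ;o=np.hstack([a,b]);cv2.imwrite('pics/g7.png',o)"
```

```text
t 17.32 pos [ 0.5034 -0.0886  0.1888] toolx [ 0.174  0.985 -0.014] tooly [ 0.984 -0.173  0.04 ] heading y -9.98 tilt 2.43 q [-0.39 -0.06  1.97 -0.01  1.19 -0.22] F [-0.62 -0.98  0.6 ] w -0.005
shift tool [-0.0006  0.0003  0.0388]
spin about tool z (down): 1.02
scene 100 [327.  220.8]
top 34 [243.7 223.5]
pad top [0.5453 0.1271 0.0865]
```

View pics/g7.png

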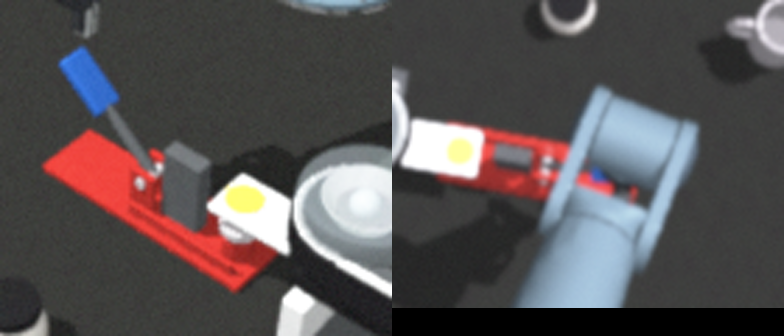

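The handle is fully up, the lamp is back at rest (pad top 86.5 mm) and the jack is where it was. Now the second push.

>>> arm_command --pt "0 -0.0005 0.014 0 1" --pt "0 -0.0005 0.014 0 1" --pt "0 -0.0005 0.014 0 1" --pt "0 -0.0005 0.012 0 1" --pt "0 -0.0005 0.012 0 1" --pt "0 -0.0005 0.012 0 1" --pt "0.001 -0.0005 0.012 0 1" --pt "0.001 -0.0005 0.012 0 1" --pt "0.001 -0.0005 0.01 0 1"

```text
t: 18.65
tool_pos: [0.5078, -0.0912, 0.0748]
tool_rot: [0.026, 0.765, 0.643, 0.008]
ft_force: [-4.0, -1.8, 8.5]
width: -0.005
```

```bash
python3 -c "
from m import *
goto([.505,-.09,.066],-11)"
```

```text
t 18.65 pos [ 0.5078 -0.0912  0.0748] toolx [ 0.172  0.985 -0.021] tooly [ 0.984 -0.171  0.049] heading y -9.87 tilt 3.05 q [-0.39  0.11  2.03 -0.01  0.95 -0.21] F [-4.03 -1.83  8.48] w -0.005
shift tool [ 0.0009 -0.0034  0.0086]
spin about tool z (down): 1.13
```

>>> arm_command --pt "0 -0.0005 0.006 0 1" --pt "0 0 0.004 0 1" --pt "0 0 0.002 0 1" --pt "0 0 0.002 0 1" --pt "0 0 0.002 0 1" --pt "0 0 0.002 0 1" --pt "0 0 0.002 0 1" --pt "0 0 0.002 0 1"

```text
t: 19.65
tool_pos: [0.5078, -0.0929, 0.0658]
tool_rot: [0.02, 0.764, 0.645, 0.001]
ft_force: [-10.9, 4.8, 22.7]
width: 0.0
```

```bash
python3 -c "
from m import *
goto([.505,-.09,.066],-11); lamp()
S=eyes.capture('scene');T=eyes.capture('top')
goto([.505,-.09,.066],-11); lamp()
a=cv2.resize(S['color'][150:270,240:380],None,fx=2.8,fy=2.8,interpolation=2);b=cv2.resize(T['color'],(392,294))
b=cv2.copyMakeBorder(b,0,a.shape[0]-b.shape[0],0,0,0) ;o=np.hstack([a,b]);cv2.imwrite('pics/g8.png',o)"
```

```text
t 19.65 pos [ 0.5078 -0.0929  0.0658] toolx [ 0.168  0.985 -0.024] tooly [ 0.985 -0.168  0.032] heading y -9.66 tilt 2.27 q [-0.39  0.14  2.02 -0.02  0.95 -0.21] F [-10.87   4.85  22.69] w 0.0
shift tool [ 0.0024 -0.0032 -0.0004]
spin about tool z (down): 1.34
scene 102 [327.6 216.1]
top 42 [243.1 222.8]
pad top [0.545  0.1277 0.1055]
t 19.85 pos [ 0.5077 -0.0929  0.0658] toolx [ 0.169  0.985 -0.024] tooly [ 0.985 -0.168  0.032] heading y -9.66 tilt 2.27 q [-0.39  0.14  2.02 -0.02  0.95 -0.21] F [-11.18   4.07  23.05] w -0.001
shift tool [ 0.0024 -0.0032 -0.0004]
spin about tool z (down): 1.34
scene 103 [327.7 216.1]
top 42 [243.1 222.8]
pad top [0.545  0.1278 0.1054]
```

View pics/g8.png

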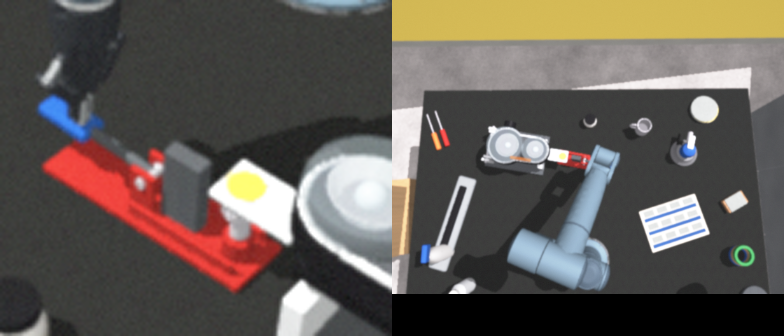

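The handle is held down with a steady 23 N, the lamp is up and still, and the jack and bystanders haven't moved. I'm handing in.

```bash
python3 -c "
from m import *
print(env.hand_in()); goto([.505,-.09,.066],-11)"
```

```text
the job is handed in; nothing more can be done
None
the job is handed in; nothing more can be done
```

The job is handed in at about 20 s, with the jack under the lift pad and the handle held fully down. The hand-in gave no verdict.

- **Placing:** I gripped the jack by its post, set it on the bench under the pad and let go. The post and base corners put the saddle about 4 mm from the pad's centre; the limit is 15 mm. My first grip was about 15 mm too high, so I opened and gripped again lower before lifting.
- **Trial stroke:** Pushing the handle down to its stop raised the pad top from 87 to 106 mm. After I let the handle up, it settled back to 86.5 mm.
- **Final state:** The handle is held down with a steady downward push of about 23 N. The pad top was at 105.5 mm and steady over two readings.
- **Jack and bystanders:** The jack looked flat and in the same place. I checked the mug, jar and sander only by eye in the pictures, where they looked unmoved.

The tool drifted up to about 3° off vertical during the moves, and there is about 11 N of sideways force on the handle. The jack did not shift visibly because of either.

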